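# Clear the spectrometer accessories into their trays

## Robot

A 7-joint arm with a two-finger parallel gripper is mounted at the origin on the work surface. World frame = base frame: x ahead of the robot, y to its left, z up, the work surface at z = 0. Lengths are in m, angles in rad, forces in N, time in s.
With the tool pointing down it reaches from about 0.425 to 0.825 m from the base axis. Payload 3.6 kg.
Tool frame: the origin (TCP) lies midway between the tips of the shut fingers; the grasp point (between the pads) lies 19 mm behind it; z points along the fingers, y is the line along which they close (so a half turn about z gives the same grasp; the last joint's range is limited). The gripper opens to 93 mm and grips with 3 to 60 N. Pads are 15 mm wide; open, the fingers measure 128 mm over their backs; the gripper's body (75 mm by 188 mm) begins 65 mm behind the grasp point.
Start: joints at [-1.194, 0.615, -0.013, 1.423, 0.008, 1.103, -0.04], TCP at [0.255, 0.598, 0.219] pointing down, gripper open.
Joint ranges: [-3.12, 3.12], [-0.3, 2.06], [-1.34, 1.32], [0.26, 2.42], [-1.36, 4.5], [0.01, 1.98], [-2.84, 2.84]. Speed limits (rad/s): [2.79, 2.79, 3.14, 3.14, 3.14, 3.14, 3.14].

## Interface

Orientations are given as a rotation vector (axis times angle).
In Python, from workcell import manip gives the robot as it stands.
- The arm moves only by the tool step_arm, never from a script. Its argument "targets" is a list that holds one entry, the list of rows, each a list of 5 numbers: the closure, from 0 (fully open) to 1 (shut), then the shift along the world's x, y, z in cm, then the turn about the world's z in rad. A call has 1 to 5 rows; each row is the pose to reach, as a shift and turn from the pose commanded when the call began; what a row does not reach only later rows make up. A row lasts 1/12 s, in which the tool goes at most 41.7 mm and 7.16 degrees, less where a joint would pass 70% of its speed; a pose out of reach is approached as far as the arm can. A call with a gripper value outside its range is refused whole. The fingers move at their own pace and stop on an object; "squeeze" is the grip in N (left out, the last holds). Time passes only in rows, so rows that repeat a pose let the fingers close. It gives the time, the measured TCP pose, the force, the opening and the grip force at its end, in the units of the state.
- manip.get_state(): the state, without advancing time (a new reading comes with each control period).
- manip.capture(name): name is "scene" or "top" or "wrist"; returns a dict with "image" (420x560x3 uint8, blue, green, red), "camera_matrix" (3x3 intrinsics, pixels), "R" (3x3) and "t" (3): a world point X has camera coordinates R X + t. Camera axes: x right, y down, z forward; pixel columns grow to the right and rows downward; lengths in m; the calibration is good to about 2 mm. A picture is of the moment at which its call begins. There is no depth.
- manip.hand_in(): hands the job in; it is judged then, once.
The state is a dict: "t": time; "qpos": joint angles; "joint_vel": joint speeds; "joint_torque": joint torques, N m; "position": TCP position; "tool_rot": TCP orientation; "wrist_force": force on the tool from outside, world axes, zero at the start; "moment": the same for the moment, N m; "grip_width": finger opening in m; "grasp_force": force on a finger pad.
Only numpy, scipy, OpenCV 4.12 (cv2) and the standard library are available. Lean on these libraries where they do the work, as an engineer would, in place of code of your own. Each camera call takes 0.05 s, during which the arm holds its last target. There are 200 camera calls.

## Task

Put away the infrared accessories standing loose on the bench: the two amber vials go upright into the two-bay white tray, one to each bay, the two steel pellet dies go upright into the two-bay light-blue tray, one to each bay, and the liquid cell goes flat into the foam recess of the black case. Set each thing down on the floor of its bay, do not drop or toss it, and do not tip a vial over. Leave everything released and at rest.

Things in the scene. Friction and masses are not known exactly. Their poses are not given: they have to be found in the camera images.
- vial_white: Amber glass sample vial with a white screw cap and a paper band, standing upright, loose, about 50 g. Total height 60 mm; glass body 34 mm in diameter up to 41 mm, cap 30 mm in diameter from 44 to 60 mm. Origin: centre of its underside; z axis up along the vial.
- vial_green: Amber glass sample vial with a green screw cap and a paper band, standing upright, loose, about 50 g. Total height 60 mm; glass body 34 mm in diameter up to 41 mm, cap 30 mm in diameter from 44 to 60 mm. Origin: centre of its underside; z axis up along the vial.
- die_red: Stainless pellet die with a red band round its base and a red ring on the base's top, standing upright, loose, about 250 g. Base 44 mm in diameter and 22 mm high; on it a coaxial plunger 24 mm in diameter from 22 to 60 mm, which is rigid with the base and is the place to grip. Origin: centre of its underside; z axis up along the plunger.
- die_black: Stainless pellet die with a black band round its base and a black ring on the base's top, standing upright, loose, about 250 g. Base 44 mm in diameter and 22 mm high; on it a coaxial plunger 24 mm in diameter from 22 to 60 mm, which is rigid with the base and is the place to grip. Origin: centre of its underside; z axis up along the plunger.
- cell: Demountable liquid cell: two aluminium plates with a dark gasket between, lying flat, loose, about 120 g. A block 60 mm along its x, 38 mm along its y (the way to grip it) and 22 mm high; on top two blue filling ports 9 mm in diameter and 10 mm high at x = -20 and +20 mm, so 32 mm high in all. Origin: centre of its underside; z axis up.
- vial_tray: White plastic tray with two square bays, fixed to the bench, for the vials. Outside 68 mm along its x, 131 mm along its y, 22 mm high; walls, floor and divider 5 mm thick. Each bay is 58 by 58 mm inside, its centre at x = 0, y = -31.5 or +31.5 mm, its floor 5 mm up. Origin: centre of its underside; z axis up.
- die_tray: Light-blue tray with two square bays, fixed to the bench, for the pellet dies. Outside 80 mm along its x, 155 mm along its y, 22 mm high; walls, floor and divider 5 mm thick. Each bay is 70 by 70 mm inside, its centre at x = 0, y = -37.5 or +37.5 mm, its floor 5 mm up. Origin: centre of its underside; z axis up.
- cell_case: Low black case, lid off, with firm grey foam and one central recess with a pale floor, fixed to the bench, for the cell. Outside 110 mm along its x, 136 mm along its y, 16 mm high; recess 62 mm along x, 84 mm along y, 10 mm deep, its floor 6 mm above the underside. The cell fits with its long side along the case's y. Origin: centre of the underside; z axis up.
There are look-alikes about, which are no part of the job. Leave any pink or yellow look-alike of the vial_white alone.

How it is judged:
At the end, for the whole second after the job is handed in: Vials upright (tilt < 0.1 rad) in the white tray and dies upright in the light-blue tray, one per bay; cell flat in the foam recess; each within about 15 mm of its bay's centre and 4 mm of its floor's height, at rest (< 20 mm/s) ((((x of vial_white in the frame of vial_tray between -0.015 and 0.015 m and y of vial_white in the frame of vial_tray between 0.0165 and 0.0465 m and z of vial_white in the frame of vial_tray between 0.001 and 0.009 m and angle between vial_white's own z axis and vertical below 0.1 rad) and (x of vial_green in the frame of vial_tray between -0.015 and 0.015 m and y of vial_green in the frame of vial_tray between -0.0465 and -0.0165 m and z of vial_green in the frame of vial_tray between 0.001 and 0.009 m and angle between vial_green's own z axis and vertical below 0.1 rad)) or ((x of vial_white in the frame of vial_tray between -0.015 and 0.015 m and y of vial_white in the frame of vial_tray between -0.0465 and -0.0165 m and z of vial_white in the frame of vial_tray between 0.001 and 0.009 m and angle between vial_white's own z axis and vertical below 0.1 rad) and (x of vial_green in the frame of vial_tray between -0.015 and 0.015 m and y of vial_green in the frame of vial_tray between 0.0165 and 0.0465 m and z of vial_green in the frame of vial_tray between 0.001 and 0.009 m and angle between vial_green's own z axis and vertical below 0.1 rad))) and (((x of die_red in the frame of die_tray between -0.016 and 0.016 m and y of die_red in the frame of die_tray between 0.0215 and 0.0535 m and z of die_red in the frame of die_tray between 0.001 and 0.009 m and angle between die_red's own z axis and vertical below 0.1 rad) and (x of die_black in the frame of die_tray between -0.016 and 0.016 m and y of die_black in the frame of die_tray between -0.0535 and -0.0215 m and z of die_black in the frame of die_tray between 0.001 and 0.009 m and angle between die_black's own z axis and vertical below 0.1 rad)) or ((x of die_red in the frame of die_tray between -0.016 and 0.016 m and y of die_red in the frame of die_tray between -0.0535 and -0.0215 m and z of die_red in the frame of die_tray between 0.001 and 0.009 m and angle between die_red's own z axis and vertical below 0.1 rad) and (x of die_black in the frame of die_tray between -0.016 and 0.016 m and y of die_black in the frame of die_tray between 0.0215 and 0.0535 m and z of die_black in the frame of die_tray between 0.001 and 0.009 m and angle between die_black's own z axis and vertical below 0.1 rad))) and x of cell in the frame of cell_case between -0.016 and 0.016 m and y of cell in the frame of cell_case between -0.016 and 0.016 m and z of cell in the frame of cell_case between 0.002 and 0.01 m and angle between cell's own z axis and vertical below 0.1 rad and linear speed of each of vial_white, vial_green, die_red, die_black, cell below 0.02 m/s); the robot touches nothing.
It fails at once if a vial is tipped over (more than about 40 degrees) (angle between any of vial_white, vial_green's own z axis and vertical above 0.7 rad).
It fails at once if a thing is dropped or thrown (moves faster than 0.6 m/s while the fingers do not hold it, a fall of about 18 mm) ((linear speed of vial_white above 0.6 m/s and contact force between the fingers and vial_white below 0.05 N) or (linear speed of vial_green above 0.6 m/s and contact force between the fingers and vial_green below 0.05 N) or (linear speed of die_red above 0.6 m/s and contact force between the fingers and die_red below 0.05 N) or (linear speed of die_black above 0.6 m/s and contact force between the fingers and die_black below 0.05 N) or (linear speed of cell above 0.6 m/s and contact force between the fingers and cell below 0.05 N)).
It also fails if it takes over 120 s, if anything falls off the work surface, if the arm or the gripper's body presses on something with over 40 N, if the wrist force passes 120 N, or if a joint passes its speed limit or range.

## Working session

There is one attempt and no reset: what is moved stays moved. The work goes in short steps, Python scripts to look and compute and a tool call to move; the robot and the scene stay as the last step left them, time stands still between calls to the robot, and variables do not carry over. Pictures are saved under pics/ and viewed, at most 14 in all, crops included, and the job is handed in when it is done.

Besides the shell and the picture viewer there is one more tool, called as a command line: name --argument value ..., lists and objects as JSON in quotes. step_arm: Moves the arm, as the interface text tells. Its arguments: {"type":"object","properties":{"targets":{"type":"array"},"squeeze":{"type":"number"}},"required":["targets"]}

```bash
mkdir -p pics
cat > h.py <<'E'
import numpy as np, cv2, pickle
from workcell import manip
def snap(cam,name):
    c=manip.capture(cam); cv2.imwrite(f'pics/{name}.png',c['image']); pickle.dump(c,open(f'pics/{name}.pkl','wb')); return c
def load(name): return pickle.load(open(f'pics/{name}.pkl','rb'))
def ray(c,u,v,z):
    d=np.linalg.inv(c['camera_matrix'])@[u,v,1]; R=np.array(c['R']);o=-R.T@c['t'];d=R.T@d
    return o+d*(z-o[2])/d[2]
def proj(c,X):
    p=c['camera_matrix']@(np.array(c['R'])@X+c['t']); return p[:2]/p[2]
E
python3 - <<'E'
from h import *
for n in ('top','scene'):
    c=snap(n,n+'0'); print(n,-np.array(c['R']).T@c['t'],c['camera_matrix'][0])
s=manip.get_state();print(s)
a=cv2.imread('pics/top0.png');cv2.imwrite('pics/top0b.png',cv2.resize(a,(800,600),interpolation=cv2.INTER_CUBIC))
E
```

```text
top [ 0.37751311 -0.019725    0.91496626] [381.35735425   0.         279.21205216]
scene [ 1.10719937 -0.32158381  0.71158007] [468.51576713   0.         280.74867137]
{'t': 0.1, 'qpos': array([-1.19352384,  0.6157952 , -0.01258947,  1.42468119,  0.00812954,
        1.10336965, -0.04040107]), 'joint_vel': array([ 6.90761225e-04, -3.37757608e-03,  8.84604374e-04, -3.39885243e-03,
        1.35676555e-03,  6.93066911e-04, -8.64203496e-05]), 'joint_torque': array([ 1.21972953e-03, -4.60044909e+01,  2.09788140e-01, -1.66247588e+01,
       -6.12135767e-02,  1.70390384e-02,  1.05546442e-04]), 'position': array([0.25512284, 0.59710469, 0.21763384]), 'tool_rot': array([-0.62978393, -3.07743438,  0.00340881]), 'wrist_force': array([ 0.15592659,  0.73577154, -0.16493294]), 'moment': array([-0.01039142,  0.0319834 ,  0.00905351]), 'grasp_force': 0.0, 'grip_width': 0.09300909067552918}
```

View pics/top0b.png

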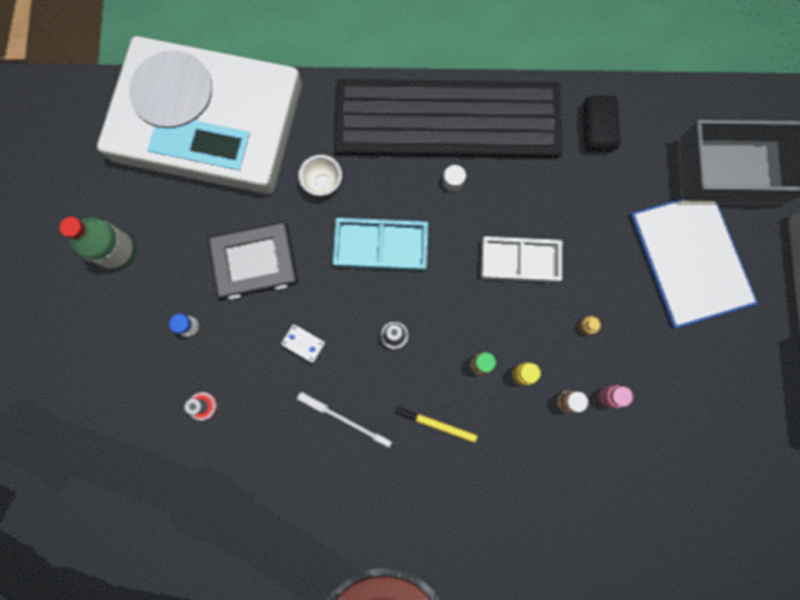

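View pics/scene0.png

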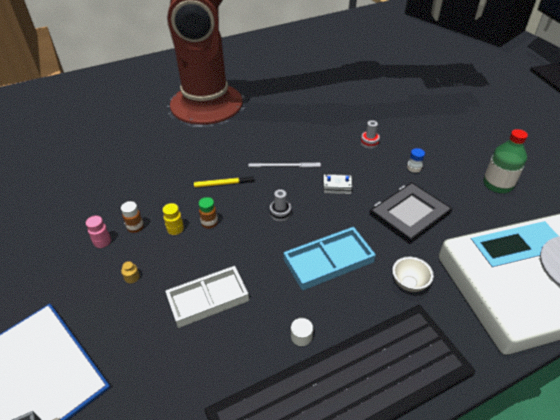

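Run:
```python
from h import *
a=cv2.imread('pics/top0.png')
for n,x in(('L',120),('R',245)):
    cv2.imwrite(f'pics/{n}.png',cv2.resize(a[150:300,x:x+200],None,fx=4,fy=4,interpolation=cv2.INTER_CUBIC))
```

```text
(no output)
```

View pics/L.png

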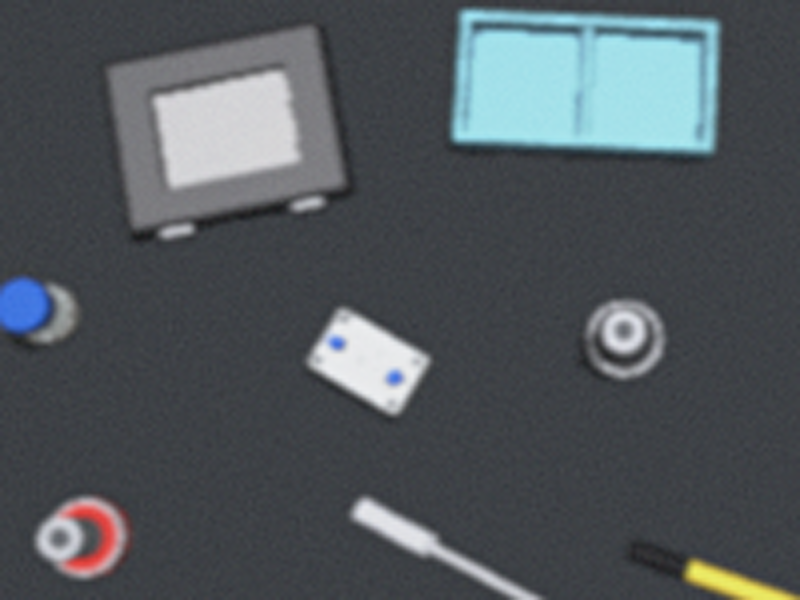

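View pics/R.png

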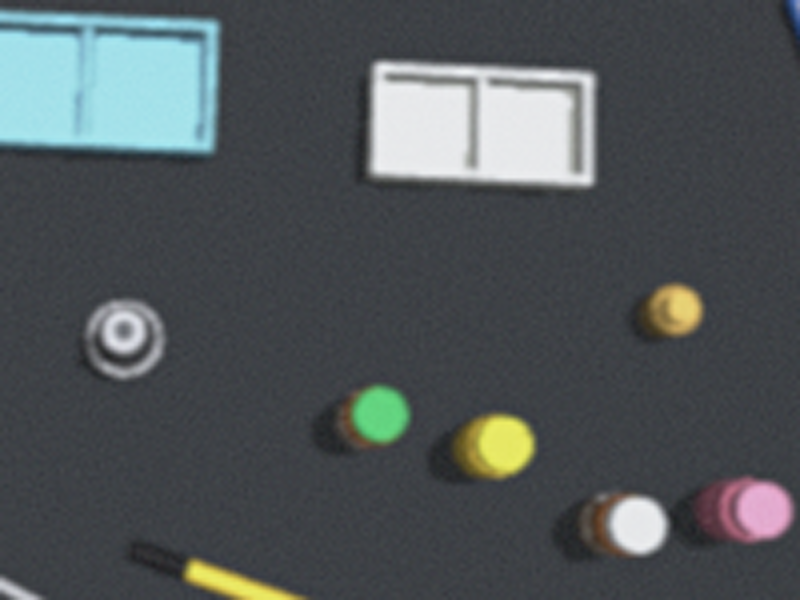

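Run:
```python
from h import *
c=load('top0')
def P(o,u,v,z): return ray(c,(u+.5)/4-.5+o,(v+.5)/4-.5+150,z)[:2]
def box(n,o,pts,z):
    q=np.array([P(o,u,v,z) for u,v in pts]);d=[np.linalg.norm(q[i]-q[i-1]) for i in range(4)]
    e=(q[1]-q[0])+(q[2]-q[3]);f=(q[3]-q[0])+(q[2]-q[1])
    print(n,q.mean(0).round(4),'sides',np.round(d,4),'dirTL->TR',np.arctan2(e[1],e[0]).round(3),'TL->BL',np.arctan2(f[1],f[0]).round(3))
box('case',120,[(108,67),(318,27),(347,185),(135,228)],.016)
box('die_tray',120,[(459,10),(719,20),(714,153),(452,143)],.022)
box('vial_tray',245,[(373,62),(595,72),(593,186),(370,178)],.022)
box('cell',120,[(343,308),(430,357),(396,415),(307,361)],.022)
a,b=P(120,337,343,.032),P(120,395,377,.032);print('ports',a,b,(a+b)/2,np.linalg.norm(a-b),np.arctan2(*(b-a)[::-1]))
for n,o,u,v,z in[('blk base',120,625,339,.022),('blk top',120,623,331,.06),('red base',120,86,537,.022),('red top',120,59,538,.06),('green',245,380,415,.06),('yellow',245,502,445,.06),('white',245,637,525,.06),('pink',245,763,510,.06),('bluevial',120,22,305,.06)]:print(n,P(o,u,v,z).round(4), np.hypot(*P(o,u,v,z)).round(3))
s=load('scene0')
for n,X in[('vt',[.53,-.19,.022]),]:print(proj(s,np.array(X)))
```

```text
case [0.6067 0.2332] sides [0.1022 0.1298 0.101  0.1291] dirTL->TR -1.358 TL->BL -2.919
die_tray [0.6358 0.016 ] sides [0.0832 0.1585 0.0831 0.1575] dirTL->TR -1.598 TL->BL 3.116
vial_tray [ 0.6119 -0.2232] sides [0.072  0.1343 0.0706 0.1333] dirTL->TR -1.6 TL->BL 3.098
cell [0.4649 0.1405] sides [0.0373 0.0596 0.039  0.0618] dirTL->TR -2.082 TL->BL 2.613
ports [0.47365578 0.15766119] [0.45426569 0.12316677] [0.46396073 0.14041398] 0.039570701450782654 -2.0828989214240137
blk base [ 0.4792 -0.0098] 0.479
blk top [ 0.4794 -0.009 ] 0.479
red base [0.3605 0.2996] 0.469
red top [0.3605 0.3009] 0.47
green [ 0.4339 -0.1533] 0.46
yellow [ 0.4181 -0.2211] 0.473
white [ 0.375  -0.2946] 0.477
pink [ 0.3841 -0.3646] 0.53
bluevial [0.49   0.3312] 0.591
[208.23039077 252.54628028]
```

The top crops show the trays, case, cell and both dies in the left crop, with the green (380,415) and white (637,525) caps in the right crop. Measured sizes match the given ones. The case's black rim is not visible against the bench, so it looks a little small. I'll start with the red die.

step_arm --targets '[[[0,1,-3,0,-0.12],[0,2,-6,0,-0.24],[0,3,-9,0,-0.36],[0,4,-12,0,-0.48],[0,5,-15,0,-0.6]]]' --squeeze 25

```text
t: 0.52
position: [0.3054, 0.4459, 0.2182]
tool_rot: [-1.519, -2.749, 0.002]
wrist_force: [0.8, 0.3, 0.3]
grip_width: 0.0933
grasp_force: 0.0
```

step_arm --targets '[[[0,1,-3,0,-0.12],[0,2,-6,0,-0.24],[0,3,-9,0,-0.36],[0,4.5,-12,0,-0.48],[0,5.5,-14.7,0,-0.6]]]'

```text
t: 0.93
position: [0.3611, 0.2985, 0.2186]
tool_rot: [2.265, 2.176, -0.0]
wrist_force: [1.0, 0.4, 0.7]
grip_width: 0.0926
grasp_force: 0.0
```

step_arm --targets '[[[0,0,0,-3,0],[0,0,0,-6,0],[0,0,0,-9,0],[0,0,0,-9,0],[0,0,0,-9,0]]]'

```text
t: 1.35
position: [0.3595, 0.3, 0.1278]
tool_rot: [-2.258, -2.184, 0.006]
wrist_force: [1.0, 0.1, 0.1]
grip_width: 0.0927
grasp_force: 0.0
```

Run:
```python
from h import *
s=manip.get_state();print(s['t'],s['position'],s['tool_rot'],s['qpos'])
from scipy.spatial.transform import Rotation as R
print(R.from_rotvec(s['tool_rot']).as_matrix().round(3))
c=snap('wrist','w1');print(proj(c,np.array([.3605,.3005,.06])),proj(c,s['position']))
```

```text
1.35 [0.35952479 0.29997049 0.12782107] [-2.25782666 -2.18430445  0.00616874] [-0.94447703  0.48223712  0.28868092  2.0452963  -0.22046044  0.64691166
 -0.54282351]
[[ 0.033  0.999 -0.003]
 [ 0.999 -0.033 -0.003]
 [-0.003 -0.003 -1.   ]]
[279.23352861 216.37640808] [278.02482088 249.25631414]
```

View pics/w1.png

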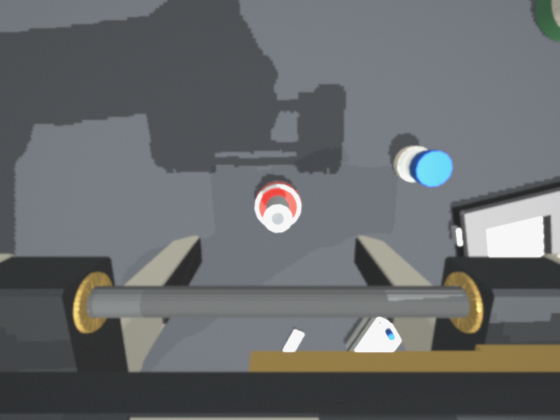

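step_arm --targets '[[[0,0,0,-3,0],[0,0,0,-6,0],[0,0,0,-8.5,0],[0,0,0,-10,0],[0,0,0,-10,0]]]'

```text
t: 1.82
position: [0.3602, 0.3008, 0.0279]
tool_rot: [-2.257, -2.185, 0.003]
wrist_force: [-0.5, -0.2, -0.4]
grip_width: 0.0933
grasp_force: 0.0
```

step_arm --targets '[[[0.4,0,0,0,0],[0.7,0,0,0,0],[1,0,0,0,0],[1,0,0,0,0],[1,0,0,0,0]]]' --squeeze 30

```text
t: 2.23
position: [0.3609, 0.3013, 0.0296]
tool_rot: [-2.257, -2.185, -0.003]
wrist_force: [0.7, -0.1, 0.7]
grip_width: 0.0643
grasp_force: 0.0
```

step_arm --targets '[[[1,0,0,0,0],[1,0,0,0,0],[1,0,0,0,0],[1,0,0,0,0],[1,0,0,0,0]]]'

```text
t: 2.65
position: [0.3603, 0.3007, 0.0286]
tool_rot: [-2.258, -2.184, 0.0]
wrist_force: [-0.6, -0.8, 0.3]
grip_width: 0.0306
grasp_force: 0.0
```

step_arm --targets '[[[1,0,0,0,0],[1,0,0,0,0],[1,0,0,0,0],[1,0,0,1,0],[1,0,0,3,0]]]'

```text
t: 3.07
position: [0.359, 0.2995, 0.0571]
tool_rot: [-2.258, -2.184, 0.008]
wrist_force: [0.1, 0.5, -1.7]
grip_width: 0.0234
grasp_force: 30.0
```

step_arm --targets '[[[1,0,0,3,0],[1,1,-1,5,0],[1,4,-3.6,5,0],[1,7,-6.2,5,0],[1,10,-8.9,5,0]]]'

```text
t: 3.48
position: [0.4612, 0.2114, 0.109]
tool_rot: [2.255, 2.187, 0.002]
wrist_force: [0.1, 0.3, -2.0]
grip_width: 0.0234
grasp_force: 30.0
```

step_arm --targets '[[[1,3,-2.6,0,0],[1,6,-5.3,0,0],[1,9,-8,0,0],[1,12,-10.6,0,0],[1,14.5,-12.8,0,0]]]'

```text
t: 3.9
position: [0.607, 0.0804, 0.1081]
tool_rot: [2.259, 2.181, -0.001]
wrist_force: [0.3, -1.2, -1.3]
grip_width: 0.0236
grasp_force: 30.0
```

step_arm --targets '[[[1,2,-1.8,0,0],[1,3,-2.7,0,0],[1,3.2,-2.9,0,0],[1,3.2,-2.9,0,0],[1,3.2,-2.9,0,0]]]'

```text
t: 4.32
position: [0.6359, 0.0562, 0.1079]
tool_rot: [-2.254, -2.184, 0.002]
wrist_force: [-0.4, 0.7, -2.1]
grip_width: 0.0234
grasp_force: 30.0
```

Run:
```python
from h import *
s=manip.get_state();print(s['t'],s['position'],s['tool_rot'],s['grip_width'],s['grasp_force'])
c=snap('scene','s2')
cv2.imwrite('pics/s2c.png',cv2.resize(c['image'][150:350,150:430],None,fx=2.8,fy=2.8,interpolation=cv2.INTER_CUBIC))
for x,y in((.637,.0535),(.635,-.0215),(.611,-.1915),(.613,-.2547)): print(proj(c,np.array([x,y,.005])),(proj(c,np.array([x,y,.005]))-[150,150])*2.8)
p=proj(c,np.array([.607,.2332,.006]));print(p,(p-150)*2.8)
```

```text
4.3167 [0.63591267 0.05620905 0.10785118] [-2.25436745e+00 -2.18397084e+00  1.63680141e-03] 0.023396662508888638 29.998636543750763
[345.9004028  251.73149131] [548.52112784 284.84817566]
[311.95332194 264.88992617] [453.46930143 321.69179327]
[224.25094213 289.33007936] [207.90263797 390.1242222 ]
[191.6167924  303.59113409] [116.52701871 430.05517545]
[410.38309116 211.71631621] [729.07265525 172.80568539]
```

View pics/s2c.png

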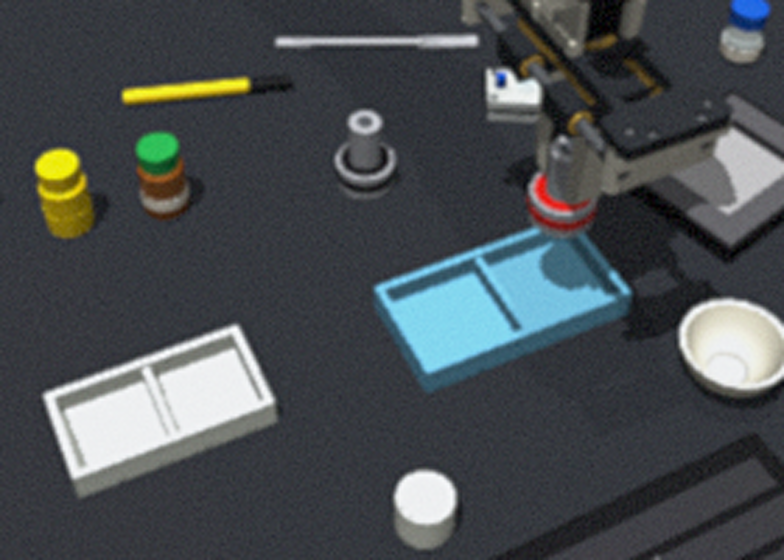

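The crop shows the red die held upright over the left blue bay. The projected bay centres, (548,285), (453,322), (208,390) and (117,430), fall on the bay floors, so I'll lower it.

step_arm --targets '[[[1,0.1,-0.2,-2,0],[1,0.1,-0.2,-4,0],[1,0.1,-0.2,-6,0],[1,0.1,-0.2,-6.8,0],[1,0.1,-0.2,-7.2,0]]]'

```text
t: 4.78
position: [0.6364, 0.0545, 0.0351]
tool_rot: [-2.253, -2.185, 0.004]
wrist_force: [-0.9, 0.2, -1.5]
grip_width: 0.0239
grasp_force: 30.0
```

step_arm --targets '[[[1,0,0,-0.1,0],[1,0,0,-0.2,0],[1,0,0,-0.3,0],[1,0,0,-0.3,0],[1,0,0,-0.3,0]]]'

```text
t: 5.2
position: [0.6389, 0.0528, 0.0345]
tool_rot: [2.257, 2.184, 0.002]
wrist_force: [-0.4, 0.1, -1.5]
grip_width: 0.0233
grasp_force: 30.0
```

step_arm --targets '[[[1,0,0,-0.1,0],[1,0,0,-0.1,0],[1,0,0,-0.2,0],[1,0,0,-0.2,0],[1,0,0,-0.2,0]]]'

```text
t: 5.62
position: [0.639, 0.0527, 0.0335]
tool_rot: [2.257, 2.184, 0.002]
wrist_force: [-2.5, -0.3, 7.3]
grip_width: 0.0234
grasp_force: 30.0
```

step_arm --targets '[[[0.7,0,0,0.1,0],[0.5,0,0,0.1,0],[0.3,0,0,0.1,0],[0,0,0,0.1,0],[0,0,0,0.1,0]]]'

```text
t: 6.03
position: [0.6383, 0.0526, 0.0324]
tool_rot: [-2.258, -2.184, 0.0]
wrist_force: [0.6, 0.7, -0.8]
grip_width: 0.0501
grasp_force: 0.0
```

step_arm --targets '[[[0,0,0,1,0],[0,0,0,4,0],[0,0,0,7.5,0],[0,-3.8,-1.5,7.5,0],[0,-7.6,-3,7.5,0]]]'

```text
t: 6.45
position: [0.5657, 0.0234, 0.1107]
tool_rot: [2.25, 2.183, 0.011]
wrist_force: [-0.2, -0.4, -1.1]
grip_width: 0.0835
grasp_force: 0.0
```

step_arm --targets '[[[0,-3,-1.2,0,0],[0,-6,-2.3,0,0],[0,-8.3,-3.2,0,0],[0,-8.3,-3.2,0,0],[0,-8.3,-3.2,-2,0]]]'

```text
t: 6.87
position: [0.4813, -0.0102, 0.0909]
tool_rot: [2.256, 2.179, 0.009]
wrist_force: [0.5, 0.7, -0.2]
grip_width: 0.0926
grasp_force: 0.0
```

Run:
```python
from h import *
s=manip.get_state();print(s['t'],s['position'],s['tool_rot'],s['grip_width'],s['grasp_force'])
c=snap('wrist','w2');print(proj(c,np.array([.4795,-.0094,.06])),proj(c,np.array([.638,.0525,.065])))
```

```text
6.8667 [ 0.481311   -0.01016868  0.09093001] [2.25603685 2.17857097 0.00908308] 0.09257582925162276 0.0
[275.02292833 231.22476458] [520.27217245 133.11147716]
```

View pics/w2.png

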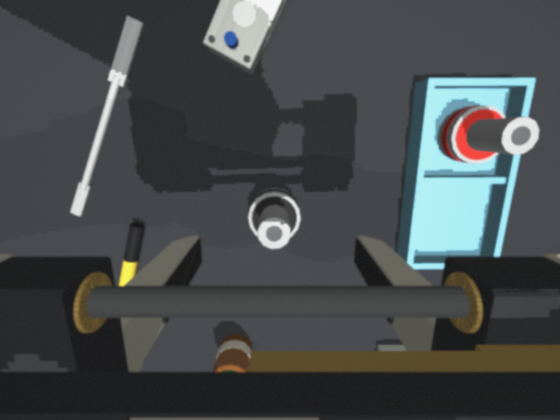

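step_arm --targets '[[[0,0,0,-2,0],[0,0,0,-4.5,0],[0.3,0,0,-5.9,0],[1,0,0,-5.9,0],[1,0,0,-5.9,0]]]'

```text
t: 7.33
position: [0.4798, -0.0091, 0.0286]
tool_rot: [-2.257, -2.184, 0.001]
wrist_force: [0.0, 0.7, -0.6]
grip_width: 0.0774
grasp_force: 0.0
```

step_arm --targets '[[[1,0,0,0,0],[1,0,0,0,0],[1,0,0,0,0],[1,0,0,0,0],[1,0,0,0,0]]]'

```text
t: 7.75
position: [0.4797, -0.0093, 0.0292]
tool_rot: [2.257, 2.184, 0.001]
wrist_force: [0.8, -0.1, -0.4]
grip_width: 0.0444
grasp_force: 0.0
```

step_arm --targets '[[[1,0,0,0,0],[1,0,0,0,0],[1,0,0,0,0],[1,0,0,0,0],[1,0,0,0,0]]]'

```text
t: 8.17
position: [0.479, -0.0092, 0.0286]
tool_rot: [-2.257, -2.184, 0.001]
wrist_force: [-0.7, -0.5, 2.0]
grip_width: 0.0234
grasp_force: 30.0
```

step_arm --targets '[[[1,0,0,1,0],[1,0,0,4,0],[1,0,0,8,0],[1,3,-0.3,8,0],[1,6.5,-0.6,8,0]]]'

```text
t: 8.58
position: [0.5441, -0.0151, 0.1119]
tool_rot: [2.257, 2.184, 0.003]
wrist_force: [1.1, -0.3, -2.9]
grip_width: 0.0238
grasp_force: 30.0
```

step_arm --targets '[[[1,3.5,-0.2,0,0],[1,7,-0.5,0,0],[1,9.1,-0.7,0,0],[1,9.1,-0.7,0,0],[1,9.1,-0.7,-2,0]]]'

```text
t: 9.0
position: [0.6389, -0.0229, 0.0918]
tool_rot: [2.253, 2.18, 0.008]
wrist_force: [0.3, 0.1, -2.7]
grip_width: 0.0234
grasp_force: 30.0
```

step_arm --targets '[[[1,0,0,-2,0],[1,0,0,-4,0],[1,0,0,-4.8,0],[1,0,0,-5.3,0],[1,0,0,-5.3,0]]]'

```text
t: 9.42
position: [0.6344, -0.0222, 0.0351]
tool_rot: [-2.257, -2.183, 0.002]
wrist_force: [-0.3, -0.2, -2.2]
grip_width: 0.0238
grasp_force: 30.0
```

step_arm --targets '[[[1,0,0,-0.1,0],[1,0,0,-0.2,0],[1,0,0,-0.3,0],[1,0,0,-0.3,0],[1,0,0,-0.3,0]]]'

```text
t: 9.83
position: [0.6362, -0.0224, 0.0337]
tool_rot: [2.257, 2.183, 0.002]
wrist_force: [-0.2, 0.1, 1.2]
grip_width: 0.0237
grasp_force: 30.0
```

step_arm --targets '[[[0.7,0,0,0,0],[0.5,0,0,0,0],[0.3,0,0,0,0],[0,0,0,0,0],[0,0,0,0,0]]]'

```text
t: 10.25
position: [0.6354, -0.0223, 0.0327]
tool_rot: [2.258, 2.184, 0.0]
wrist_force: [0.3, -0.6, -0.5]
grip_width: 0.0498
grasp_force: 0.0
```

step_arm --targets '[[[0,0,0,1,0],[0,0,0,4,0],[0,0,0,7.5,0],[0,-3,-2,7.5,0],[0,-6,-4,7.5,0]]]' --squeeze 15

```text
t: 10.67
position: [0.5783, -0.0613, 0.1107]
tool_rot: [2.249, 2.185, 0.009]
wrist_force: [-1.1, -1.5, -0.3]
grip_width: 0.0833
grasp_force: 0.0
```

step_arm --targets '[[[0,-3,-2,0,0],[0,-6,-4,0,0],[0,-9,-6,0,0],[0,-12,-8,0,0],[0,-14.1,-9.1,0,0]]]'

```text
t: 11.08
position: [0.4314, -0.1559, 0.1085]
tool_rot: [2.262, 2.18, -0.002]
wrist_force: [-0.1, -0.0, -0.0]
grip_width: 0.0932
grasp_force: 0.0
```

step_arm --targets '[[[0,0,0,0,0],[0,0,0,-1,0],[0,0,0,-1,0]]]'

```text
t: 11.33
position: [0.4343, -0.1532, 0.0976]
tool_rot: [-2.258, -2.184, -0.0]
wrist_force: [-0.1, -0.3, -0.2]
grip_width: 0.0929
grasp_force: 0.0
```

Run:
```python
from h import *
s=manip.get_state();print(s['t'],s['position'],s['tool_rot'],s['grip_width'],s['grasp_force'])
c=snap('wrist','w3');print(proj(c,np.array([.4339,-.1533,.06])),proj(c,np.array([.636,-.0224,.065])),proj(c,np.array([.4181,-.2211,.06])))
```

```text
11.3333 [ 0.43430022 -0.15324598  0.09760707] [-2.25809841e+00 -2.18356194e+00 -3.21076542e-04] 0.0929009870690316 0.0
[277.36749946 229.15727023] [609.69851111  12.642115  ] [260.16326475 311.3254577 ]
```

View pics/w3.png

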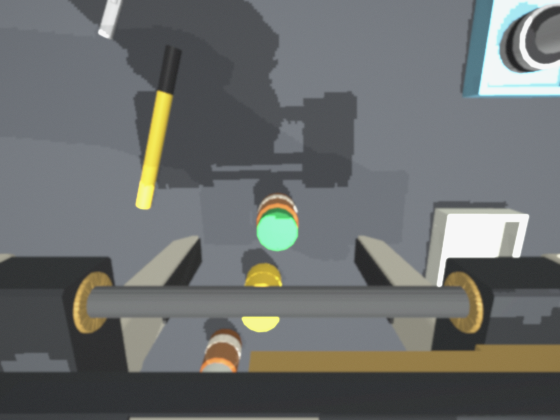

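step_arm --targets '[[[0,0,0,-3,0],[0,0,0,-6,0],[0.3,0,0,-7.4,0],[1,0,0,-7.4,0],[1,0,0,-7.4,0]]]'

```text
t: 11.8
position: [0.4349, -0.153, 0.0236]
tool_rot: [-2.256, -2.185, 0.0]
wrist_force: [0.9, -0.1, 0.3]
grip_width: 0.0773
grasp_force: 0.0
```

step_arm --targets '[[[1,0,0,0,0],[1,0,0,0,0],[1,0,0,0,0],[1,0,0,0,0],[1,0,0,0,0]]]'

```text
t: 12.22
position: [0.4347, -0.1534, 0.0243]
tool_rot: [2.257, 2.184, 0.001]
wrist_force: [-0.7, -0.5, 0.1]
grip_width: 0.0444
grasp_force: 0.0
```

step_arm --targets '[[[1,0,0,0,0],[1,0,0,0,0],[1,0,0,0,0],[1,0,0,0,0]]]'

```text
t: 12.55
position: [0.4344, -0.1533, 0.0239]
tool_rot: [2.258, 2.184, 0.0]
wrist_force: [0.8, 0.4, 3.9]
grip_width: 0.0333
grasp_force: 15.0
```

step_arm --targets '[[[1,0,0,1,0],[1,0,0,4,0],[1,0,0,7,0],[1,3,-0.6,8,0],[1,6.5,-1.4,8,0]]]'

```text
t: 12.97
position: [0.4993, -0.1675, 0.1066]
tool_rot: [2.258, 2.182, 0.002]
wrist_force: [1.5, -0.7, -0.4]
grip_width: 0.0332
grasp_force: 15.0
```

step_arm --targets '[[[1,3.5,-0.7,0,0],[1,7,-1.5,0,0],[1,10,-2.1,0,0],[1,11.4,-2.4,0,0],[1,11.4,-2.4,-1,0]]]'

```text
t: 13.38
position: [0.6179, -0.192, 0.0943]
tool_rot: [2.252, 2.182, 0.005]
wrist_force: [0.1, -0.0, -0.6]
grip_width: 0.0333
grasp_force: 15.0
```

step_arm --targets '[[[1,0,0,-2,0],[1,0,0,-4,0],[1,0,0,-5.5,0],[1,0,0,-6.3,0],[1,0,0,-6.3,0]]]'

```text
t: 13.8
position: [0.6106, -0.1908, 0.0288]
tool_rot: [-2.255, -2.181, 0.004]
wrist_force: [0.9, 0.2, -0.4]
grip_width: 0.0334
grasp_force: 15.0
```

step_arm --targets '[[[1,0,0,-0.1,0],[1,0,0,-0.2,0],[1,0,0,-0.3,0],[1,0,0,-0.3,0],[1,0,0,-0.3,0]]]'

```text
t: 14.22
position: [0.6134, -0.1913, 0.0279]
tool_rot: [2.258, 2.184, 0.0]
wrist_force: [-0.3, 0.9, 0.1]
grip_width: 0.0333
grasp_force: 15.0
```

step_arm --targets '[[[1,0,0,-0.1,0],[1,0,0,-0.1,0],[1,0,0,-0.1,0]]]'

```text
t: 14.47
position: [0.6136, -0.1914, 0.0276]
tool_rot: [2.257, 2.184, 0.001]
wrist_force: [-1.5, 0.8, 5.9]
grip_width: 0.0332
grasp_force: 15.0
```

step_arm --targets '[[[0.8,0,0,0.1,0],[0.6,0,0,0.1,0],[0.4,0,0,0.1,0],[0.2,0,0,0.1,0],[0,0,0,0.1,0]]]'

```text
t: 14.88
position: [0.6133, -0.1912, 0.0273]
tool_rot: [-2.257, -2.184, 0.0]
wrist_force: [-0.3, -0.5, -0.2]
grip_width: 0.0525
grasp_force: 0.0
```

step_arm --targets '[[[0,0,0,1,0],[0,0,0,4,0],[0,0,0,8,0],[0,-3,-1.3,8.5,0],[0,-6.5,-2.8,8.5,0]]]'

```text
t: 15.3
position: [0.553, -0.2186, 0.1166]
tool_rot: [2.245, 2.184, 0.009]
wrist_force: [-1.6, -1.0, -0.4]
grip_width: 0.0859
grasp_force: 0.0
```

step_arm --targets '[[[0,-3.5,-1.5,0,0],[0,-7,-3,0,0],[0,-10.5,-4.6,0,0],[0,-14,-6.1,0,0],[0,-17.3,-7.6,0,0]]]'

```text
t: 15.72
position: [0.3736, -0.296, 0.1135]
tool_rot: [2.257, 2.183, -0.0]
wrist_force: [0.5, -1.2, -0.4]
grip_width: 0.0929
grasp_force: 0.0
```

step_arm --targets '[[[0,0,0,0,0],[0,0,0,-1,0],[0,0,0,-1,0]]]'

```text
t: 15.97
position: [0.3746, -0.2955, 0.1026]
tool_rot: [-2.259, -2.182, 0.0]
wrist_force: [0.5, -0.0, -0.1]
grip_width: 0.0931
grasp_force: 0.0
```

Run:
```python
from h import *
s=manip.get_state();print(s['t'],s['position'],s['tool_rot'],s['grip_width'],s['grasp_force'],s['qpos'])
c=snap('wrist','w4');print(proj(c,np.array([.375,-.2946,.06])),proj(c,np.array([.613,-.1913,.065])))
```

```text
15.9667 [ 0.37457403 -0.29551859  0.10257933] [-2.25921031e+00 -2.18188350e+00  1.01937474e-04] 0.09310027037603996 0.0 [ 0.48868438  0.52702096  0.19311744  2.04748469 -0.17629816  0.58315817
  0.76900137]
[278.4516044 225.7175527] [649.00942868  60.74022201]
```

View pics/w4.png

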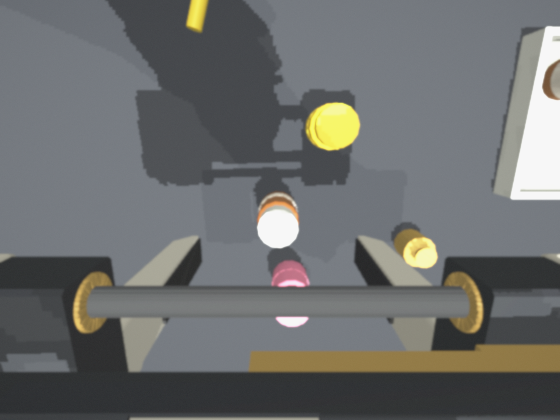

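step_arm --targets '[[[0,0,0,-3,0],[0,0,0,-6,0],[0.3,0,0,-7.9,0],[1,0,0,-7.9,0],[1,0,0,-7.9,0]]]'

```text
t: 16.43
position: [0.3757, -0.2949, 0.0235]
tool_rot: [-2.256, -2.185, 0.0]
wrist_force: [0.2, -0.4, -0.3]
grip_width: 0.0772
grasp_force: 0.0
```

step_arm --targets '[[[1,0,0,0,0],[1,0,0,0,0],[1,0,0,0,0],[1,0,0,0,0],[1,0,0,0,0]]]'

```text
t: 16.85
position: [0.3757, -0.2955, 0.0244]
tool_rot: [2.257, 2.184, 0.0]
wrist_force: [0.5, 0.2, -1.4]
grip_width: 0.0442
grasp_force: 0.0
```

step_arm --targets '[[[1,0,0,0,0],[1,0,0,0,0],[1,0,0,0,0],[1,0,0,0,0]]]'

```text
t: 17.18
position: [0.3754, -0.2954, 0.0239]
tool_rot: [2.258, 2.184, 0.0]
wrist_force: [-0.9, 0.5, 4.9]
grip_width: 0.033
grasp_force: 15.0
```

step_arm --targets '[[[1,0,0,1,0],[1,0,0,4,0],[1,0,0,7,0],[1,3,0.5,8,0],[1,6.5,1.1,8,0]]]'

```text
t: 17.6
position: [0.4399, -0.2867, 0.1074]
tool_rot: [2.261, 2.175, -0.0]
wrist_force: [1.2, -0.4, -1.5]
grip_width: 0.0336
grasp_force: 15.0
```

step_arm --targets '[[[1,3.5,0.6,0,0],[1,7,1.2,0,0],[1,10.5,1.8,0,0],[1,14,2.4,0,0],[1,16,2.7,0,0]]]'

```text
t: 18.02
position: [0.6046, -0.2544, 0.1039]
tool_rot: [2.252, 2.188, 0.005]
wrist_force: [-0.6, 0.2, -1.1]
grip_width: 0.0338
grasp_force: 15.0
```

step_arm --targets '[[[1,1,0.2,0,0],[1,1.1,0.2,-1.5,0],[1,1.1,0.2,-4,0],[1,1.1,0.2,-6,0],[1,1.1,0.2,-7.2,0]]]'

```text
t: 18.43
position: [0.6098, -0.2543, 0.0294]
tool_rot: [-2.255, -2.182, 0.003]
wrist_force: [-0.0, 0.8, -1.1]
grip_width: 0.0334
grasp_force: 15.0
```

step_arm --targets '[[[1,0,0,-0.1,0],[1,0,0,-0.3,0],[1,0,0,-0.4,0],[1,0,0,-0.4,0],[1,0,0,-0.4,0]]]'

```text
t: 18.85
position: [0.6119, -0.2555, 0.0287]
tool_rot: [2.257, 2.184, 0.001]
wrist_force: [-0.6, 0.3, -0.5]
grip_width: 0.0333
grasp_force: 15.0
```

step_arm --targets '[[[1,0,0,-0.1,0],[1,0,0,-0.1,0],[1,0,0,-0.1,0]]]'

```text
t: 19.1
position: [0.612, -0.2557, 0.0279]
tool_rot: [2.257, 2.183, 0.001]
wrist_force: [0.4, -0.8, 4.7]
grip_width: 0.0335
grasp_force: 15.0
```

step_arm --targets '[[[0.8,0,0,0.1,0],[0.6,0,0,0.1,0],[0.4,0,0,0.1,0],[0.2,0,0,0.1,0],[0,0,0,0.1,0]]]'

```text
t: 19.52
position: [0.6111, -0.2551, 0.0272]
tool_rot: [-2.257, -2.184, 0.001]
wrist_force: [0.0, 0.6, 0.5]
grip_width: 0.0529
grasp_force: 0.0
```

step_arm --targets '[[[0,0,0,1,0],[0,0,0,4,0],[0,0,0,8,0],[0,-1,3,8.5,0],[0,-2,6.5,8.5,0]]]'

```text
t: 19.93
position: [0.5934, -0.1951, 0.1172]
tool_rot: [2.257, 2.17, 0.004]
wrist_force: [0.2, 1.2, -0.9]
grip_width: 0.0858
grasp_force: 0.0
```

step_arm --targets '[[[0,-1.4,3.6,0,-0.1],[0,-2.8,7.2,0,-0.2],[0,-4.2,10.8,0,-0.3],[0,-5.6,14.4,0,-0.4],[0,-7,18,0,-0.48]]]'

```text
t: 20.35
position: [0.5209, -0.0087, 0.1135]
tool_rot: [2.716, 1.578, 0.002]
wrist_force: [0.5, 0.9, -0.4]
grip_width: 0.0932
grasp_force: 0.0
```

step_arm --targets '[[[0,-1.4,3.6,0,0],[0,-2.8,7.2,0,0],[0,-4.2,10.8,0,0],[0,-5.7,14.2,0,0],[0,-5.7,15,0,0]]]'

```text
t: 20.77
position: [0.4604, 0.1471, 0.1127]
tool_rot: [-2.698, -1.597, 0.002]
wrist_force: [-0.6, 0.9, 0.3]
grip_width: 0.0927
grasp_force: 0.0
```

step_arm --targets '[[[0,0,0,0,0],[0,0,0,-1,0],[0,0,0,-1,0]]]'

```text
t: 21.02
position: [0.4644, 0.1376, 0.1018]
tool_rot: [2.714, 1.581, -0.002]
wrist_force: [-0.8, -0.6, -0.5]
grip_width: 0.0933
grasp_force: 0.0
```

Run:
```python
from h import *
s=manip.get_state();print(s['t'],s['position'],s['tool_rot'],s['grip_width'],s['grasp_force'])
c=snap('wrist','w5');print(proj(c,np.array([.4735,.1577,.032])),proj(c,np.array([.4543,.1232,.032])),proj(c,np.array([.4645,.1405,.022])))
c=snap('scene','s5')
```

```text
21.0167 [0.46444428 0.13760878 0.10176684] [ 2.71379258e+00  1.58086506e+00 -2.34569495e-03] 0.09326791407139445 0.0
[275.05192781 190.55613833] [275.48266113 236.13959293] [275.92408037 210.25344612]
```

View pics/w5.png

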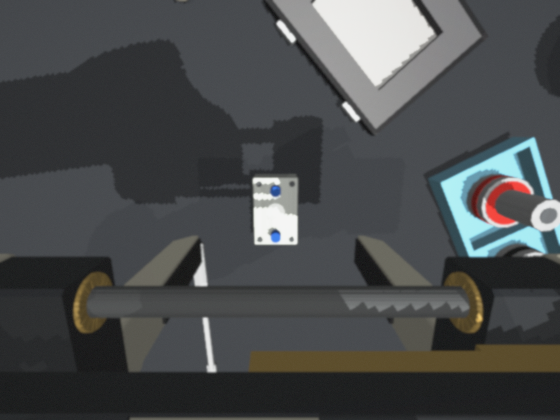

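step_arm --targets '[[[0,0,0.1,-3,0],[0,0,0.1,-6,0],[0,0,0.1,-8,0],[0.3,0,0.1,-8.9,0],[1,0,0.1,-8.9,0]]]' --squeeze 30

```text
t: 21.53
position: [0.4637, 0.1389, 0.012]
tool_rot: [-2.714, -1.581, 0.006]
wrist_force: [0.0, -0.7, 0.1]
grip_width: 0.084
grasp_force: 0.0
```

step_arm --targets '[[[1,0,0,0,0],[1,0,0,0,0],[1,0,0,0,0],[1,0,0,0,0],[1,0,0,0,0]]]'

```text
t: 21.95
position: [0.4649, 0.141, 0.0145]
tool_rot: [2.712, 1.585, 0.003]
wrist_force: [-0.5, -0.3, -0.2]
grip_width: 0.0508
grasp_force: 0.0
```

step_arm --targets '[[[1,0,0,0,0],[1,0,0,0,0],[1,0,0,0,0],[1,0,0,0,0]]]'

```text
t: 22.28
position: [0.4644, 0.1409, 0.0139]
tool_rot: [-2.712, -1.585, -0.001]
wrist_force: [-0.8, -0.7, 3.9]
grip_width: 0.0375
grasp_force: 30.0
```

step_arm --targets '[[[1,0,0,1,0],[1,0,0,3,0],[1,0,0,5,0.1],[1,2,1.3,7,0.2],[1,5,3.2,7,0.3]]]'

```text
t: 22.7
position: [0.5141, 0.171, 0.0875]
tool_rot: [2.442, 1.974, 0.001]
wrist_force: [1.0, 0.6, -2.3]
grip_width: 0.0378
grasp_force: 30.0
```

step_arm --targets '[[[1,3,2,0,0.1],[1,6,4,0,0.2],[1,8,5.2,0,0.3],[1,9.2,6,0,0.4],[1,9.2,6,0,0.43]]]'

```text
t: 23.12
position: [0.6085, 0.2347, 0.0836]
tool_rot: [1.961, 2.453, 0.004]
wrist_force: [0.3, -0.3, -1.2]
grip_width: 0.0373
grasp_force: 30.0
```

step_arm --targets '[[[1,0,0,0,0],[1,0,0,-1,0],[1,0,0,-3,0],[1,0,0,-3,0]]]'

```text
t: 23.45
position: [0.6022, 0.2307, 0.0499]
tool_rot: [-1.968, -2.443, 0.013]
wrist_force: [-2.0, 0.2, -1.8]
grip_width: 0.0376
grasp_force: 30.0
```

Run:
```python
from h import *
s=manip.get_state();print(s['t'],s['position'],s['tool_rot'],s['grip_width'],s['grasp_force'],s['wrist_force'])
c=snap('scene','s6');print(proj(c,np.array([.607,.2332,.006])))
cv2.imwrite('pics/s6c.png',cv2.resize(c['image'][130:330,160:440],None,fx=2.8,fy=2.8,interpolation=cv2.INTER_CUBIC))
```

```text
23.45 [0.60224428 0.23068922 0.04992071] [-1.96769926 -2.44347498  0.01295381] 0.03762782901093477 29.99973177909851 [-1.98549951  0.223205   -1.78459094]
[410.38309116 211.71631621]
```

View pics/s6c.png

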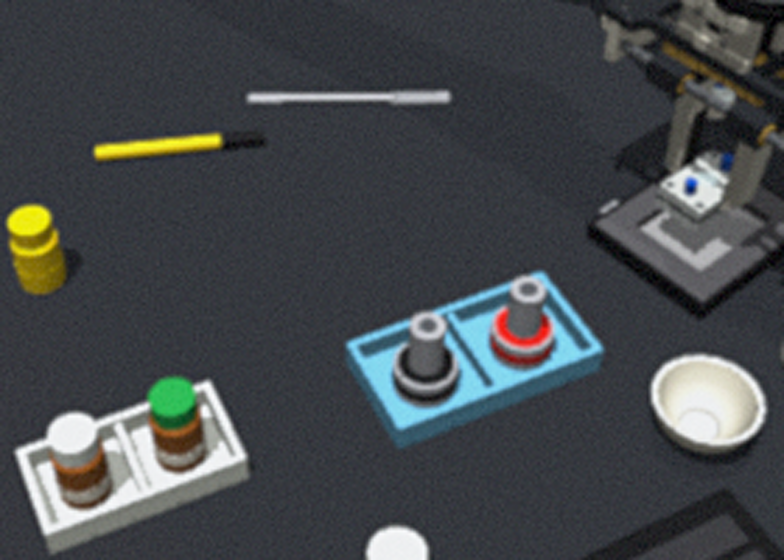

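The crop shows both vials and both dies upright in their bays, and the cell flat over the recess, aligned. Lowering it.

step_arm --targets '[[[1,0,0,-1,0],[1,0,0,-2,0],[1,0,0,-2.7,0],[1,0,0,-3.1,0],[1,0,0,-3.1,0]]]'

```text
t: 23.92
position: [0.6055, 0.2324, 0.0213]
tool_rot: [-1.967, -2.448, 0.003]
wrist_force: [-0.8, -0.5, -1.6]
grip_width: 0.038
grasp_force: 30.0
```

step_arm --targets '[[[1,0,0,-0.1,0],[1,0,0,-0.2,0],[1,0,0,-0.3,0],[1,0,0,-0.3,0],[1,0,0,-0.3,0]]]'

```text
t: 24.33
position: [0.6068, 0.2328, 0.0201]
tool_rot: [1.968, 2.449, 0.001]
wrist_force: [-0.1, 0.7, 0.1]
grip_width: 0.0376
grasp_force: 30.0
```

step_arm --targets '[[[1,0,0,-0.1,0],[1,0,0,-0.1,0],[1,0,0,-0.1,0]]]'

```text
t: 24.58
position: [0.6068, 0.2328, 0.02]
tool_rot: [1.968, 2.449, 0.002]
wrist_force: [-0.8, -0.1, 5.7]
grip_width: 0.0375
grasp_force: 30.0
```

Contact at the expected height, so I'll release and retract.

step_arm --targets '[[[0.8,0,0,0.1,0],[0.6,0,0,0.1,0],[0.4,0,0,0.1,0],[0.2,0,0,0.1,0],[0.2,0,0,0.1,0]]]'

```text
t: 25.0
position: [0.6063, 0.2327, 0.0195]
tool_rot: [-1.968, -2.449, 0.0]
wrist_force: [0.2, 0.1, -0.1]
grip_width: 0.0532
grasp_force: 0.0
```

step_arm --targets '[[[0.2,0,0,1,0],[0.2,0,0,4,0],[0.2,0,0,8,0],[0.2,0,0,12,0],[0.2,0,0,14,0]]]'

```text
t: 25.42
position: [0.6089, 0.2333, 0.1658]
tool_rot: [1.965, 2.445, 0.012]
wrist_force: [0.5, 0.5, 0.2]
grip_width: 0.0745
grasp_force: 0.0
```

step_arm --targets '[[[0.2,-3,0,0,0],[0.2,-6,0,0,0],[0.2,-9,0,0,0],[0.2,-9,0,0,0],[0.2,-9,0,0,0]]]'

```text
t: 25.83
position: [0.515, 0.2332, 0.1606]
tool_rot: [-1.965, -2.45, -0.001]
wrist_force: [0.4, -0.2, 0.2]
grip_width: 0.0744
grasp_force: 0.0
```

Run:
```python
from h import *
c=snap('scene','s7')
cv2.imwrite('pics/s7c.png',cv2.resize(c['image'][160:330,190:470],None,fx=2.8,fy=2.8,interpolation=cv2.INTER_CUBIC))
```

```text
(no output)
```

View pics/s7c.png

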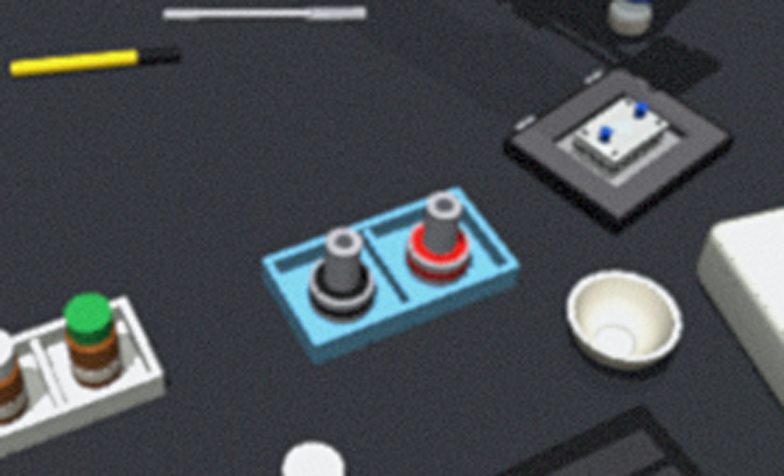

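The crop shows the cell flat in the recess at about (620,133), both dies and both vials upright in their bays, and the gripper clear.

```bash
python3 -c "
from workcell import manip
print(manip.hand_in())"
```

```text
the job is handed in; nothing more can be done
None
```

I handed the job in: both vials stand in the white tray, both dies stand in the light-blue tray, and the cell lies flat in the case recess. Everything is released and the last picture shows no faults, though the hand-in gave no verdict.

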